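# Lock back the spring pusher and restock the empty lane

### The arm

A 6-joint arm with a two-finger parallel gripper is mounted at the origin on the work surface. World frame = base frame: x ahead of the robot, y to its left, z up, the work surface at z = 0. Lengths are in m, angles in rad, forces in N, time in s.
With the tool pointing down it reaches from about 0.35 to 0.775 m from the base axis. Payload 7.3 kg.
Tool frame: the origin (TCP) lies on the centre line of the jaws, within the pads' length; the fingertips stand 8 mm ahead of it and the grasp point (between the pads) lies 11 mm behind it (tips_ahead is the distance from the TCP to the fingertips, in m); x points along the fingers, y is the direction in which the jaws open and shut, and the axes are right-handed (so a half turn about x gives the same grasp; the last joint's range is limited). The gripper opens to 92 mm and grips with 3 to 60 N. Pads are 19 mm wide; open, the fingers measure 130 mm over their backs; the gripper's body (75 mm by 190 mm) begins 47 mm behind the grasp point.
Start: joints at [1.081, 0.342, 1.524, -0, 1.275, -0.146], TCP at [0.177, 0.494, 0.199] pointing down, gripper open.
Joint ranges: [-2.53, 2.53], [-0.77, 2.02], [0.04, 2.7], [-1, 4.14], [0.28, 2.66], [-3.11, 3.11]. Speed limits (rad/s): [2.57, 2.57, 3.14, 3.14, 3.14, 3.14].

### API

Orientations are given as a unit quaternion [x, y, z, w].
In Python, from bench import read_state, grab_frame, camera_model, finish_job, tips_ahead gives the robot as it stands. The module is installed in compiled form; this text tells all that it offers.
- The arm moves only by the shell command python3 -m pendant 'ROWS'. ROWS is text: rows parted by semicolons, each of 5 numbers parted by spaces: the shift along the tool's x, y, z in mm, then the turn about the tool's x in degrees, then the opening, from 0 (shut) to 1 (fully open). A call has 1 to 5 rows; each row is the pose to reach, as a shift and turn from the pose commanded when the call began, along the tool's axes at that moment; what a row does not reach only later rows make up. A row lasts 1/12 s, in which the tool goes at most 41.7 mm and 7.16 degrees, less where a joint would pass 70% of its speed; a pose out of reach is approached as far as the arm can. A call with a gripper value outside its range is refused whole. The fingers move at their own pace and stop on an object; the grip force is fixed at half the most. Time passes only in rows, so rows that repeat a pose let the fingers close. It gives the time, the measured TCP pose, the force and the opening at its end, in the units of the state.
- read_state(): the state, without advancing time (a new reading comes with each control period).
- grab_frame(name): name is "scene" or "top" or "wrist"; returns the picture (400x640x3 uint8, blue, green, red); there is no depth.
- camera_model(name): a dict with "fx", "fy", "cx", "cy" (pixels), "rvec" (rotation vector, rad) and "tvec" (3), from world to camera coordinates, as OpenCV has them. Camera axes: x right, y down, z forward; pixel columns grow to the right and rows downward; lengths in m; the calibration is good to about 2 mm. A picture is of the moment at which its call begins: read the wrist's pose just before it. camera_model takes no time and is no camera call; for the wrist camera it gives the pose at the moment of the call.
- finish_job(): hands the job in, once; it reports no verdict.
The state is a dict: "clock": time; "qpos": joint angles; "joint_vel": joint speeds; "tau": joint torques, N m; "ee_pos": TCP position; "eef_rot": TCP orientation; "contact_force": force on the tool from outside, world axes, zero at the start; "ft_torque": the same for the moment, N m; "opening": opening from 0.0 (shut) to 1.0 (fully open).
Only numpy, scipy, OpenCV 4.12 (cv2) and the standard library are available. Lean on these libraries where they do the work, as an engineer would, in place of code of your own. Each camera call takes 0.05 s, during which the arm holds its last target. There are 200 camera calls.

### The job

One lane of the two-lane pusher tray has run empty: draw its sprung paddle (it has an orange pull tab) back to its stop, where it catches and stays by itself. Then stand the carton with the blue band upright in that lane, between the clear front lip and the paddle, a broad printed face to the front, setting it down rather than dropping it. Leave the paddle locked back so that I can add the rest of the delivery, and do not disturb the other medicines on the counter or in the next lane.

Things in the scene. Friction and masses are not known exactly. Their poses are not given: they have to be found in the camera images.
- tray: Fixed two-lane spring-feed pusher tray: grey floor plate 260 (x) x 168 (y) x 12 mm thick, so lane floors are 12 mm above the counter. Origin: centre of its underside; z up. Its front (-x) faces away from the robot, within 20 deg. Clear lane walls along x, 4 mm thick, 40 mm above the lane floor, at y = -82, 0, +82 mm. The lane at y = +41 mm (blue ticket) is empty; that at y = -41 mm (green ticket) stocked.
- lane (a point): Point on the floor of the empty lane, on its centre line, 60 mm behind the inner face of the clear front lip; 12 mm above the counter. Axes as the tray's (-x to the front). The lane is 78 mm wide between its walls; the lip is 30 mm tall above the lane floor; the rear wall is 252 mm behind the lip, 40 mm tall. Just before the rear wall, 212 to 234 mm behind the lip, a black catch housing with a red button stands 57 mm above the counter.
- paddle (a joint): Travel of the empty lane's paddle along the tray's +x (away from the lip, roughly towards the robot), m: 0 = front face against the lip (start), 0.150 = rear stop. A spring pulls it forward with 2 to 3 N. From about 0.125 to 0.14 it also has to be pulled past the catch, 14 N in all at most; at the stop it is locked and stays firmly by itself. Let go before 0.147, it may run forward again.
- pull_tab (a point): Mid-thickness of the empty lane's orange pull tab, 20 mm below its top, 97 mm above the counter; moves with the paddle; axes as the tray's. Tab: 12 thick (x), 30 wide (y), 57 to 117 mm above the counter, front flush with the white paddle plate (8 thick, 66 wide, top 95 mm up), 6 mm before this point. Behind: black carriage, 36 wide, 36 mm up, to 62 mm behind the paddle's front, and a low steel tongue.
- blue_carton: The carton to load, loose: white with a blue band on both broad faces and a blue top, 40 thick (its x) x 64 wide (its y) x 100 mm tall (its z), about 0.12 kg. Starts upright on the counter, to the robot's right. Origin: centre of its underside. The broad faces, printed alike, look along its +x and -x.
- orange_carton: Bystander, loose: carton of the same size with an orange band, standing upright on the counter. Origin: centre of its underside.
- amber_jar: Bystander, loose: amber jar with white cap, 60 mm in diameter, 85 mm tall, standing on the counter. Origin: centre of its underside.
- stock1: Bystander, loose: green-banded carton 40 x 64 x 85 mm tall standing in the stocked lane, the one at the front lip. Origin: centre of its underside.
- stock2: Bystander, loose: the second green-banded carton of the same size in the stocked lane, behind stock1, lightly pressed by that lane's paddle. Origin: centre of its underside.
There are look-alikes about, which are no part of the job. Leave any pink or yellow look-alike of the blue_carton alone.

How it is judged:
On the way, in this order (a step that is already met when the one before it is completed fails the run):
1. the empty lane's paddle is drawn back to its stop (value of joint paddle above 0.145 m), for 0.2 s.
2. the blue-banded carton stands in the empty lane in front of the locked-back paddle (value of joint paddle above 0.14 m and x of blue_carton in the frame of tray between -0.11 and 0.006 m and y of blue_carton in the frame of tray between 0.027 and 0.055 m and z of blue_carton in the frame of tray between 0.006 and 0.02 m and angle between blue_carton's own z axis and vertical below 0.12 rad and angle between the x axis of blue_carton and the x axis of tray, either way round below 0.3 rad), for 0.2 s.
At the end, for the whole second after the job is handed in: Paddle stays within 10 mm of its stop; blue carton at rest on the lane floor (underside 6-20 mm up), upright within 7 deg, centre within 14 mm of the lane centre line and 16-132 mm behind the lip, broad faces square to the lane within 17 deg; the others upright within 8 deg (all of step 2 and linear speed of blue_carton below 0.02 m/s and angle between each of orange_carton, amber_jar, stock1, stock2's own z axis and vertical below 0.15 rad); the robot touches nothing.
It fails at once if the orange carton is moved more than 30 mm or tipped more than 20 degrees (distance of orange_carton from where it was at the start of the episode above 0.03 m or angle between orange_carton's own z axis and vertical above 0.35 rad).
It fails at once if the amber jar is moved more than 30 mm or tipped more than 20 degrees (distance of amber_jar from where it was at the start of the episode above 0.03 m or angle between amber_jar's own z axis and vertical above 0.35 rad).
It fails at once if the stock1 is moved more than 20 mm or tipped more than 20 degrees (distance of stock1 from where it was at the start of the episode above 0.02 m or angle between stock1's own z axis and vertical above 0.35 rad).
It fails at once if the stock2 is moved more than 20 mm or tipped more than 20 degrees (distance of stock2 from where it was at the start of the episode above 0.02 m or angle between stock2's own z axis and vertical above 0.35 rad).
It fails at once if the blue-banded carton is dropped: let go of by the gripper more than 25 mm above the lane floor (height (world z) of blue_carton above 0.037 m and contact force between the fingers and blue_carton below 0.05 N and contact force between blue_carton and anything else below 0.05 N).
It also fails if it takes over 56 s, if anything falls off the work surface, if the arm or the gripper's body presses on something with over 40 N, if the wrist force passes 120 N, or if a joint passes its speed limit or range.

## Working session

There is one attempt and no reset: what is moved stays moved. The work goes in short steps, Python scripts to look and compute and a shell command to move; the robot and the scene stay as the last step left them, time stands still between calls to the robot, and variables do not carry over. Pictures are saved under pics/ and viewed, about 8 in all and at most 12, crops included, and the job is handed in when it is done.

```bash
mkdir -p pics; cat > h.py <<'E'
import numpy as np, cv2
from scipy.spatial.transform import Rotation as R
from bench import *
def ray(cam,u,v,z):
    m=camera_model(cam) if isinstance(cam,str) else cam
    Rm=cv2.Rodrigues(np.array(m["rvec"],float))[0]; t=np.array(m["tvec"],float).ravel()
    c=-Rm.T@t; d=Rm.T@np.array([(u-m["cx"])/m["fx"],(v-m["cy"])/m["fy"],1])
    return c+d*(z-c[2])/d[2]
def proj(cam,p):
    m=camera_model(cam) if isinstance(cam,str) else cam
    K=np.array([[m["fx"],0,m["cx"]],[0,m["fy"],m["cy"]],[0,0,1.]])
    return cv2.projectPoints(np.array(p,float).reshape(-1,1,3),np.array(m["rvec"],float),np.array(m["tvec"],float),K,None)[0].reshape(-1,2)
def totool(d):
    s=read_state(); return R.from_quat(s["eef_rot"]).inv().apply(d)*1000
E
python3 - <<'E'
from h import *
s=read_state();print(s); print(R.from_quat(s["eef_rot"]).as_matrix().round(3))
for n in("top","scene"):
    m=camera_model(n);print(m); cv2.imwrite(f"pics/{n}0.png",grab_frame(n))
E
```

```text
{'clock': 0.0, 'qpos': array([ 1.08096850e+00,  3.42736477e-01,  1.52500365e+00, -2.46264970e-05,
        1.27537840e+00, -1.46051955e-01]), 'joint_vel': array([ 0.00023   , -0.00022025, -0.00112418, -0.00109534,  0.0001699 ,
       -0.00037834]), 'tau': array([-2.57998554e-04, -4.31251216e+01, -2.44212878e+01,  7.19343591e-02,
        5.59485366e-02, -1.47215346e-04]), 'ee_pos': array([0.17675236, 0.49388616, 0.19804251]), 'eef_rot': array([ 0.12042792,  0.69684754, -0.12145801,  0.69652607]), 'contact_force': array([-0.26748244, -0.14189965, -0.30640512]), 'ft_torque': array([0.03653568, 0.01387248, 0.06412627]), 'opening': 1.0041169324624188}
[[-0.001  0.337  0.941]
 [-0.001  0.941 -0.337]
 [-1.    -0.002 -0.   ]]
{'fx': 493.12445230957104, 'fy': 493.12445230957104, 'cx': 323.1035311604565, 'cy': 206.05363902721112, 'rvec': array([ 2.12898744, -2.17544861,  0.11688455]), 'tvec': array([-0.04930232,  0.56883272,  0.98004672])}
{'fx': 511.4657864486456, 'fy': 511.4657864486456, 'cx': 318.8423704820473, 'cy': 193.13348142301277, 'rvec': array([ 1.42198187,  2.38412303, -0.70000395]), 'tvec': array([ 0.33917602, -0.33544387,  1.49361495])}
```

View pics/top0.png

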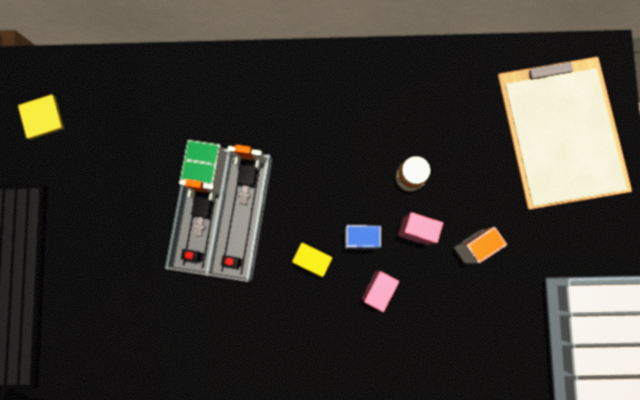

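View pics/scene0.png

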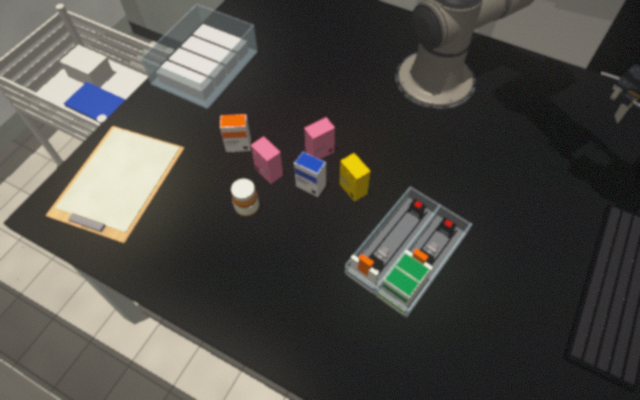

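The top view shows the tray at about (170–270, 140–280), with the empty lane on the right and its tab at (245,152). The carton candidates are blue (363,237), pink (422,228) and (380,291), yellow (312,260), and orange (487,245). Only (363,237) has a blue top and band, so I'll confirm it in an enlarged crop.

```bash
python3 - <<'E'
import cv2
t=cv2.imread("pics/top0.png")
a=cv2.resize(t[135:285,160:280],None,fx=4,fy=4,interpolation=cv2.INTER_CUBIC)
b=cv2.resize(t[215:275,285:365+25],None,fx=3,fy=3,interpolation=cv2.INTER_CUBIC)
c=cv2.imread("pics/scene0.png")[140:205,285:375]; c=cv2.resize(c,(315,228),interpolation=cv2.INTER_CUBIC)
import numpy as np
o=np.zeros((600,800,3),np.uint8); o[:600,:480]=a; o[:180,485:800]=b; o[200:428,485:800]=c
cv2.imwrite("pics/crop1.png",o)
E
```

```text
(no output)
```

View pics/crop1.png

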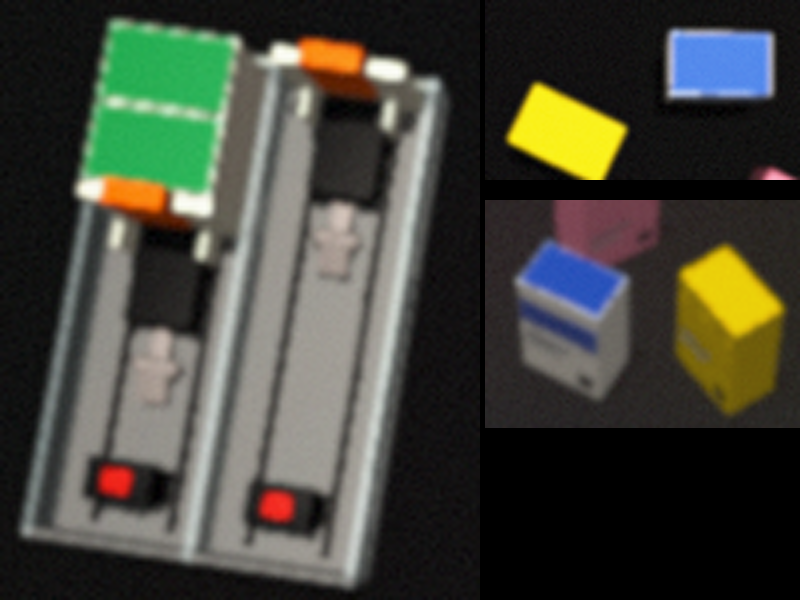

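The crop confirms one blue-banded carton, top centre (363.7,236.3), with its long axis nearly horizontal in the image. The yellow carton is tilted and close by. The empty lane's tab is at (243,149), with its front edge slightly tilted.

```bash
python3 - <<'E'
from h import *
T=lambda x,y,z:ray("top",160+x/4,135+y/4,z)
B=lambda x,y,z:ray("top",285+(x-485)/3,215+y/3,z)
wr=T(437,82,.052),T(357,582,.052); wm=T(190,555,.052); wl=T(27,533,.052); 
for n,p in dict(wrF=wr[0],wrR=wr[1],wmR=wm,wlR=wl,tab=T(332,57,.117),tabL=T(300,50,.117),tabR=T(364,62,.117),padL=T(275,52,.095),padR=T(408,72,.095),btn=T(277,507,.057)).items(): print(n,p.round(4))
d=wr[1]-wr[0];print("wall yaw",np.degrees(np.arctan2(d[1],d[0])),np.linalg.norm(d)); d=wr[1]-wl;print("rear",np.degrees(np.arctan2(d[1],d[0]))-90,np.linalg.norm(d))
print("blue",B(721,64,.1).round(4),[B(*q,.1).round(4) for q in((670,32),(773,33),(773,97),(668,97))])
print("yellow",B(566,132,.1).round(4))
print([ (n,ray("top",u,v,.1).round(3)) for n,u,v in(("pink1",424,228),("pink2",381,291),("or",487,244),("jar",414,172))])
E
```

```text
wrF [0.6723 0.0464 0.052 ]
wrR [0.4197 0.0881 0.052 ]
wmR [0.4347 0.1715 0.052 ]
wlR [0.4473 0.2533 0.052 ]
tab [0.6708 0.0889 0.117 ]
tabL [0.6746 0.1043 0.117 ]
tabR [0.668  0.0735 0.117 ]
padL [0.6794 0.1209 0.095 ]
padR [0.6677 0.0554 0.095 ]
btn [0.4575 0.1271 0.057 ]
wall yaw 170.625589855368 0.25606451315557466
rear -189.4782424024578 0.16749945753391168
blue [ 0.4997 -0.1385  0.1   ] [array([ 0.5208, -0.1066,  0.1   ]), array([ 0.5187, -0.1721,  0.1   ]), array([ 0.4781, -0.1707,  0.1   ]), array([ 0.4795, -0.1043,  0.1   ])]
yellow [ 0.4588 -0.0392  0.1   ]
[('pink1', array([ 0.513, -0.254,  0.1  ])), ('pink2', array([ 0.396, -0.168,  0.1  ])), ('or', array([ 0.48 , -0.371,  0.1  ])), ('jar', array([ 0.622, -0.239,  0.1  ]))]
```

```bash
cat >> h.py <<'E'
def plan(p,yaw):
    s=read_state(); M=R.from_quat(s["eef_rot"]).as_matrix()
    cur=np.degrees(np.arctan2(M[1,1],M[0,1])); dt=(cur-yaw+90)%180-90
    print("t",round(s["clock"],2),"pos",s["ee_pos"].round(4),"yawY",cur.round(2),"shift",totool(np.array(p)-s["ee_pos"]).round(1),"turn",dt.round(1),"op",round(s["opening"],3),"F",s["contact_force"].round(1),"down",M[2,0].round(4))
E
python3 -m pendant '0 -13 37 7 1; 0 -26 74 14 1; 0 -39 111 21 1; 0 -52 148 28 1; 0 -65 185 35 1'
python3 -c "
from h import *
plan((.671,.089,.198),-9.4)"
```

```text
clock: 0.52
ee_pos: [0.3301, 0.3693, 0.1985]
eef_rot: [0.326, 0.627, -0.327, 0.627]
contact_force: [1.0, 1.3, 0.3]
opening: 0.997
t 0.52 pos [0.3301 0.3693 0.1985] yawY 34.99 shift [4.000e-01 1.186e+02 4.251e+02] turn 44.4 op 0.997 F [1.  1.3 0.3] down -1.0
```

```bash
python3 -m pendant '0 11 38 7 1; 0 22 76 14 1; 0 33 114 21 1; 0 44 152 28 1; 0 55 190 35 1'
python3 -c "
from h import *
plan((.671,.089,.198),-9.4)"
```

```text
clock: 0.93
ee_pos: [0.485, 0.2458, 0.1984]
eef_rot: [-0.5, -0.5, 0.5, -0.5]
contact_force: [1.1, 0.6, 0.4]
opening: 0.999
t 0.93 pos [0.485  0.2458 0.1984] yawY -0.06 shift [  0.3 186.2 156.7] turn 9.3 op 0.999 F [1.1 0.6 0.4] down -1.0
```

```bash
python3 -m pendant '0 30 26 2 1; 0 60 52 4 1; 0 90 78 6 1; 0 120 104 8 1; 0 150 130 9.3 1'; python3 -m pendant '0 14 31 0 1; 0 28 31 0 1;0 28 31 0 1'
python3 - <<'E'
from h import *
plan((.671,.089,.198),-9.4)
m=camera_model("wrist");i=grab_frame("wrist");cv2.imwrite("pics/w1.png",i);np.save("w1.npy",m,allow_pickle=True)
print(m)
E
```

```text
clock: 1.35
ee_pos: [0.6355, 0.1167, 0.1982]
eef_rot: [-0.538, -0.459, 0.538, -0.458]
contact_force: [0.1, 1.6, -0.1]
opening: 1.001
clock: 1.6
ee_pos: [0.659, 0.0805, 0.1973]
eef_rot: [-0.538, -0.458, 0.539, -0.458]
contact_force: [-0.0, -0.1, -1.1]
opening: 1.0
t 1.6 pos [0.659  0.0805 0.1973] yawY -9.22 shift [ -0.7  10.5 -10.3] turn 0.2 op 1.0 F [-0.  -0.1 -1.1] down -1.0
{'fx': 318.10936339283927, 'fy': 318.10936339283927, 'cx': 321.34412503824814, 'cy': 196.9039298475491, 'rvec': array([-2.8257628 ,  0.22679319,  0.03427395]), 'tvec': array([-0.63825929,  0.13842516,  0.4456385 ])}
```

View pics/w1.png

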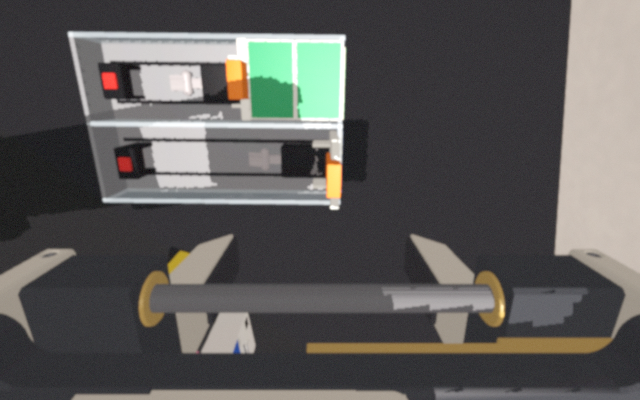

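The wrist view shows the empty-lane tab at about (334,175), the tray walls running across, and the catch at (126,163).

```bash
python3 - <<'E'
from h import *
m=np.load("w1.npy",allow_pickle=True).item()
for n,u,v,z in(("tab",334,174,.117),("t1",334,153,.117),("t2",334,197,.117),("wmF",342,124,.052),("wmR",90,124,.052),("wrF",338,206,.052),("wrR",105,201,.052),("wlF",344,37,.052),("wlR",72,36,.052)): print(n,ray(m,u,v,z).round(4))
g=cv2.imread("pics/w1.png")[120:215,300:360];cv2.imwrite("pics/c2.png",cv2.resize(g,None,fx=6,fy=6,interpolation=cv2.INTER_CUBIC))
E
```

```text
tab [0.6731 0.0968 0.117 ]
t1 [0.6758 0.1148 0.117 ]
t2 [0.67   0.0764 0.117 ]
wmF [0.689  0.1314 0.052 ]
wmR [0.4358 0.1723 0.052 ]
wrF [0.6723 0.0445 0.052 ]
wrR [0.4209 0.091  0.052 ]
wlF [0.7021 0.2105 0.052 ]
wlR [0.4496 0.2521 0.052 ]
```

View pics/c2.png

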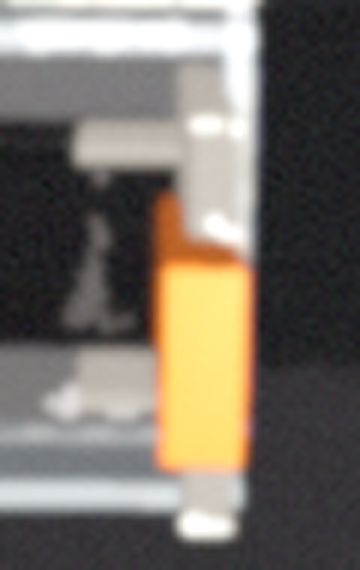

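```bash
python3 -m pendant '0 11 -11 0 1; 25 11 -11 0 1; 55 11 -11 0 1; 85 11 -11 0 1; 108 11 -11 0 1'; python3 -m pendant '0 0 0 0 .5; 0 0 0 0 .3; 0 0 0 0 0; 0 0 0 0 0; 0 0 0 0 0'; python3 -m pendant '0 0 0 0 0; 0 0 0 0 0; 0 0 0 0 0'
python3 -c "
from h import *
plan((.6715,.0898,.089),-9.4); print(R.from_euler('z',0).as_quat()[3])"
```

```text
clock: 2.07
ee_pos: [0.6678, 0.0941, 0.0884]
eef_rot: [-0.536, -0.461, 0.538, -0.459]
contact_force: [0.1, 0.7, 0.3]
opening: 1.0
clock: 2.48
ee_pos: [0.671, 0.0927, 0.093]
eef_rot: [0.539, 0.459, -0.537, 0.46]
contact_force: [-0.4, 0.0, -0.4]
opening: 0.688
clock: 2.73
ee_pos: [0.6701, 0.0924, 0.0913]
eef_rot: [0.538, 0.459, -0.537, 0.459]
contact_force: [-0.4, 0.0, 0.7]
opening: 0.475
t 2.73 pos [0.6701 0.0924 0.0913] yawY -9.01 shift [2.3 1.7 2.3] turn 0.4 op 0.475 F [-0.4  0.   0.7] down -1.0
1.0
```

```bash
python3 -m pendant '0 0 0 0 0; 0 0 0 0 0; 0 0 0 0 0; 0 0 0 0 0; 0 0 0 0 0'; python3 -m pendant '0 0 0 0 0; 0 0 0 0 0; 0 0 0 0 0'
```

```text
clock: 3.15
ee_pos: [0.67, 0.0924, 0.0907]
eef_rot: [0.538, 0.459, -0.538, 0.459]
contact_force: [0.2, -0.6, -0.4]
opening: 0.107
clock: 3.4
ee_pos: [0.67, 0.0924, 0.0907]
eef_rot: [0.538, 0.459, -0.538, 0.459]
contact_force: [0.5, 0.6, -0.5]
opening: 0.003
```

```bash
python3 - <<'E'
from h import *
w=grab_frame("wrist");s=grab_frame("scene")[170:330,320:490];t=grab_frame("top")[120:290,150:290]
o=np.zeros((600,800,3),np.uint8);o[:250,:400]=cv2.resize(w,(400,250));o[:320,410:750]=cv2.resize(s,None,fx=2,fy=2,interpolation=2);o[255:595,:280]=cv2.resize(t,None,fx=2,fy=2,interpolation=2)
cv2.imwrite("pics/d3.png",o)
E
```

```text
(no output)
```

View pics/d3.png

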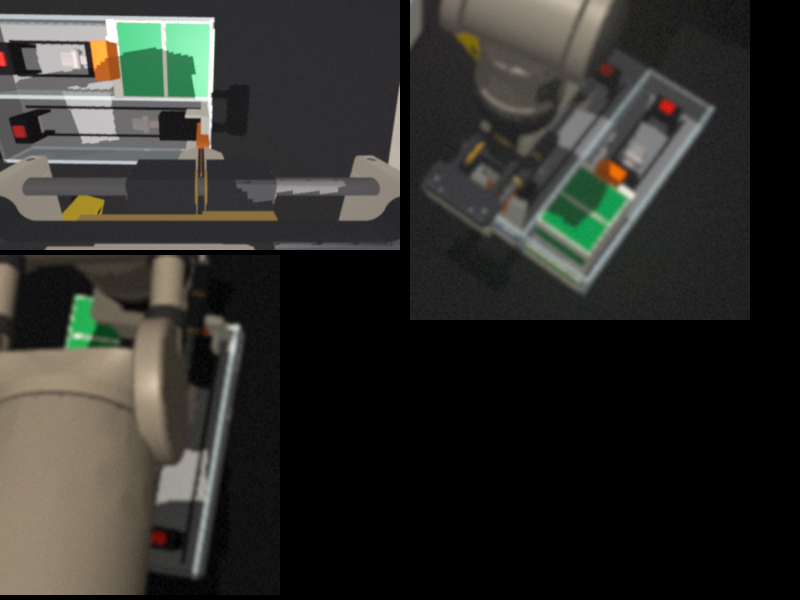

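```bash
python3 - <<'E'
from h import *
w=grab_frame("wrist");s=read_state();p=s["ee_pos"];M=R.from_quat(s["eef_rot"]).as_matrix()
e=np.array([-.9866,.163,0]);f=np.array([-.163,-.9866,0]);tab=np.array([.6715,.0898,0])
P=dict(tcp=p,tip=p+M@[.008,0,0],g=p-M@[.011,0,0])
for i,(a,b) in enumerate([(-6,-15),(6,-15),(6,15),(-6,15)]): P[f"k{i}"]=tab+e*a/1000+f*b/1000+[0,0,.117]
for n,q in P.items():
    u=proj("wrist",q)[0]; print(n,u.round(0),proj("top",q)[0].round(0)); cv2.circle(w,tuple(int(x) for x in u),1,(255,0,255) if n[0]=='k' else (0,255,0),-1)
cv2.imwrite("pics/d4.png",cv2.resize(w[130:380,230:430],None,fx=2.4,fy=2.4,interpolation=2))
E
```

```text
tcp [321. 232.] [244. 153.]
tip [321. 227.] [244. 154.]
g [321. 239.] [243. 152.]
k0 [335. 230.] [235. 145.]
k1 [313. 230.] [234. 151.]
k2 [313. 278.] [250. 153.]
k3 [334. 278.] [251. 147.]
```

View pics/d4.png

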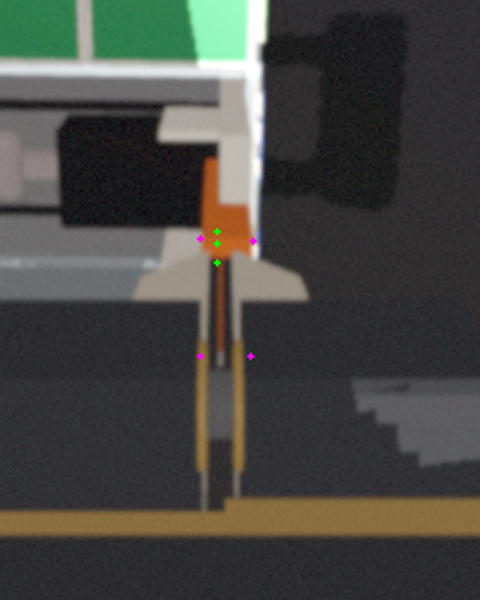

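```bash
python3 - <<'E'
from h import *
import bench
print(bench.tips_ahead() if callable(bench.tips_ahead) else bench.tips_ahead); s=read_state();p=s["ee_pos"];M=R.from_quat(s["eef_rot"]).as_matrix()
m=camera_model("wrist");Rm=cv2.Rodrigues(np.array(m["rvec"]))[0];c=-Rm.T@np.array(m["tvec"]);print("cam",c,"opt axis",Rm[2],"cam in tool",M.T@(c-p))
# finger candidates
for xa in(.008,-.02,-.03):
  for y in(-.008,-.0115,-.02): print(xa,y,proj(m,p+M@[xa,0,-.0095]).round(0),proj(m,p+M@[xa,0,.0095]).round(0)) if y==-.008 else 0
E
```

```text
0.008
cam [0.68293946 0.1735749  0.27673768] opt axis [-0.04569684 -0.29880921 -0.95321816] cam in tool [-1.86000301e-01  1.08896052e-04 -8.21969909e-02]
0.008 -0.008 [[321. 213.]] [[321. 240.]]
-0.02 -0.008 [[321. 231.]] [[321. 261.]]
-0.03 -0.008 [[321. 238.]] [[321. 269.]]
```

The jaws closed empty. In the wrist view the tab top shows in the gap between the shut fingers. The apparent gap of the open fingers also puts the real tips about 30 mm higher than reported. I'll re-open, descend about 26 mm with force checks, and re-grip.

```bash
for i in 1 2; do python3 -m pendant '0 0 0 0 .5; 0 0 0 0 .5; 0 0 0 0 .5; 0 0 0 0 .5; 0 0 0 0 .5' | grep -v rot; done; python3 -m pendant '5 2 2 0 .5; 10 2 2 0 .5; 15 2 2 0 .5'; python3 -m pendant '4 0 0 0 .5; 8 0 0 0 .5; 11 0 0 0 .5; 11 0 0 0 .5'
python3 - <<'E'
from h import *
w=grab_frame("wrist");s=grab_frame("scene")[170:330,320:490]
o=np.zeros((600,800,3),np.uint8);o[:400,:400]=cv2.resize(w[130:330,220:420],(400,400));o[:480,402:800]=cv2.resize(s,None,fx=3,fy=3,interpolation=2)[:,50:448]
cv2.imwrite("pics/d5.png",o)
E
```

```text
clock: 4.02
ee_pos: [0.67, 0.0924, 0.0907]
contact_force: [-0.2, 0.5, 0.4]
opening: 0.317
clock: 4.43
ee_pos: [0.67, 0.0924, 0.0907]
contact_force: [0.2, -0.0, -0.5]
opening: 0.501
clock: 4.68
ee_pos: [0.6716, 0.0899, 0.075]
eef_rot: [-0.538, -0.459, 0.538, -0.459]
contact_force: [-0.3, 0.1, 0.3]
opening: 0.502
clock: 5.02
ee_pos: [0.6711, 0.0902, 0.0637]
eef_rot: [-0.537, -0.46, 0.538, -0.459]
contact_force: [-0.3, -0.6, -0.1]
opening: 0.501
```

View pics/d5.png

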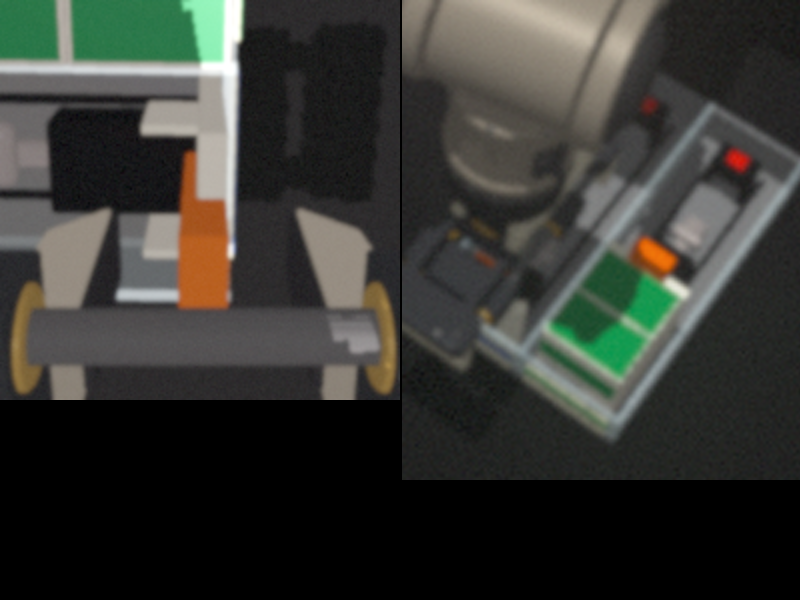

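```bash
python3 -m pendant '4 0 0 0 .5; 8 0 0 0 .5; 12 0 0 0 .5; 12 0 0 0 .5';for i in 1 2; do python3 -m pendant '0 0 0 0 0; 0 0 0 0 0; 0 0 0 0 0; 0 0 0 0 0; 0 0 0 0 0' | grep -v rot; done
```

```text
clock: 5.45
ee_pos: [0.671, 0.0901, 0.0515]
eef_rot: [-0.537, -0.46, 0.538, -0.459]
contact_force: [-0.4, 0.1, 0.4]
opening: 0.498
clock: 5.87
ee_pos: [0.6717, 0.0901, 0.0529]
contact_force: [-0.7, 0.5, 0.1]
opening: 0.187
clock: 6.28
ee_pos: [0.6712, 0.0902, 0.0529]
contact_force: [-5.0, 1.4, 3.2]
opening: 0.131
```

```bash
python3 -m pendant '0 -15 0 0 0; 0 -35 0 0 0; 0 -55 0 0 0; 0 -75 0 0 0; 0 -95 0 0 0'; python3 -m pendant '0 -10 0 0 0; 0 -22 0 0 0; 0 -34 0 0 0; 0 -46 0 0 0; 0 -55 0 0 0';  python3 -m pendant '0 -2 0 0 0; 0 -3 0 0 0; 0 -3 0 0 0'; python3 -c "
from h import *
plan((.6712,.0902,.053),-9.4)"
```

```text
clock: 6.7
ee_pos: [0.5791, 0.106, 0.0528]
eef_rot: [0.54, 0.458, -0.536, 0.46]
contact_force: [5.1, 6.2, -2.8]
opening: 0.132
clock: 7.12
ee_pos: [0.5262, 0.1151, 0.0528]
eef_rot: [0.54, 0.458, -0.535, 0.46]
contact_force: [4.8, 8.9, -4.7]
opening: 0.131
clock: 7.37
ee_pos: [0.5232, 0.1157, 0.0529]
eef_rot: [0.54, 0.458, -0.536, 0.46]
contact_force: [7.6, 8.9, -7.1]
opening: 0.132
t 7.37 pos [0.5232 0.1157 0.0529] yawY -9.03 shift [  0.7 150.1   1.9] turn 0.4 op 0.132 F [ 7.6  8.9 -7.1] down -1.0
```

```bash
python3 -m pendant '0 -2 1 0 0; 0 -4 1 0 0; 0 -4 1 0 0'; python3 -m pendant '0 -1 0 0 0; 0 -2 0 0 0; 0 -2 0 0 0';python3 -c "
from h import *
plan((.6712,.0902,.053),-9.4)"
```

```text
clock: 7.62
ee_pos: [0.5231, 0.1156, 0.0529]
eef_rot: [0.542, 0.457, -0.533, 0.461]
contact_force: [21.0, 9.8, -17.1]
opening: 0.13
clock: 7.87
ee_pos: [0.5229, 0.1156, 0.053]
eef_rot: [0.543, 0.456, -0.532, 0.462]
contact_force: [27.7, 9.5, -21.7]
opening: 0.13
t 7.87 pos [0.5229 0.1156 0.053 ] yawY -9.06 shift [  2.4 150.4   1.8] turn 0.3 op 0.13 F [ 27.7   9.5 -21.7] down -0.9998
```

```bash
python3 -m pendant '0 3 0 0 0; 0 5 0 0 .2; 0 5 0 0 .45; 0 5 0 0 .45; 0 5 0 0 .45'; python3 -m pendant '0 0 0 0 .45; 0 0 0 0 .45; 0 0 0 0 .45'; python3 -m pendant '-20 0 0 0 .65; -45 0 0 0 .65; -75 0 0 0 .65; -105 0 0 0 .65; -120 0 0 0 .65'
python3 - <<'E'
from h import *
ex=np.array([-.9866,.163,0])
plan((.4997,-.1385,.17),-1.2)
w=grab_frame("wrist"); t=np.array([.6712,.0902,.117])
print("expected tab centre back/front px",proj("wrist",t+.15*ex),proj("wrist",t))
cv2.imwrite("pics/e1.png",w)
E
```

```text
clock: 8.28
ee_pos: [0.5192, 0.1131, 0.0526]
eef_rot: [-0.538, -0.459, 0.538, -0.459]
contact_force: [-0.0, 0.1, 0.0]
opening: 0.366
clock: 8.53
ee_pos: [0.5193, 0.1132, 0.0528]
eef_rot: [0.538, 0.459, -0.538, 0.459]
contact_force: [0.0, 0.6, -0.6]
opening: 0.449
clock: 8.95
ee_pos: [0.5207, 0.1133, 0.1764]
eef_rot: [0.539, 0.458, -0.536, 0.46]
contact_force: [0.8, -0.0, 0.2]
opening: 0.647
t 8.95 pos [0.5207 0.1133 0.1764] yawY -8.99 shift [  6.2  18.6 252. ] turn -7.8 op 0.647 F [ 0.8 -0.   0.2] down -1.0
expected tab centre back/front px [[321.56597175 199.75499519]] [[503.72656245 200.5106449 ]]
```

View pics/e1.png

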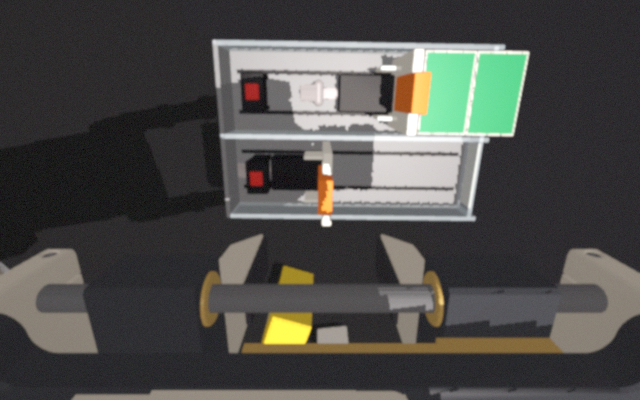

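The paddle is locked back: its tab is at (325,193), where predicted. Next is the carton.

```bash
python3 -m pendant '0 4 38 -2 .65; 0 8 76 -4 .65; 0 12 114 -6 .65; 0 16 152 -7.5 .65; 0 17 190 -7.5 .65'; python3 -m pendant '0 0 30 0 .65; 0 0 55 0 .65; 0 0 62 0 .65; 0 0 62 0 .65'
python3 - <<'E'
from h import *
plan((.4997,-.1385,.17),-1.5)
w=grab_frame("wrist")
for q in [(.5208,-.1066,.1),(.5187,-.1721,.1),(.4781,-.1707,.1),(.4795,-.1043,.1)]: print(proj("wrist",q))
cv2.imwrite("pics/e2.png",w)
E
```

```text
clock: 9.42
ee_pos: [0.5061, -0.0787, 0.1724]
eef_rot: [0.506, 0.494, -0.506, 0.494]
contact_force: [0.6, -0.6, -0.4]
opening: 0.65
clock: 9.75
ee_pos: [0.5044, -0.1407, 0.1722]
eef_rot: [-0.507, -0.493, 0.507, -0.492]
contact_force: [-0.3, 0.5, -0.5]
opening: 0.649
t 9.75 pos [ 0.5044 -0.1407  0.1722] yawY -1.67 shift [ 2.2 -4.8 -2. ] turn -0.2 op 0.649 F [-0.3  0.5 -0.5] down -1.0
[[339.52621068 158.85636674]]
[[337.8783099  232.29479542]]
[[291.85758285 231.99821422]]
[[289.10346325 157.4393052 ]]
```

View pics/e2.png

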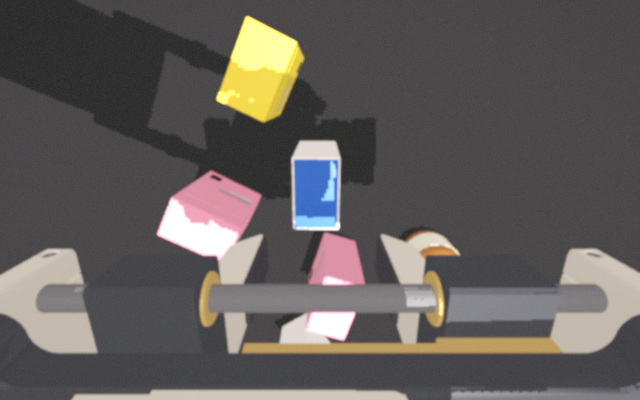

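```bash
python3 - <<'E'
from h import *
print(ray("wrist",262,193,0),ray("wrist",238,222,.1),ray("wrist",316.5,194,.1),ray("wrist",213,172,0))
plan((.501,-.1385,.17),-1.5)
E
```

```text
[ 0.43454103 -0.16385228  0.        ] [ 0.43160301 -0.15992788  0.1       ] [ 0.50095168 -0.13623727  0.1       ] [ 0.38019971 -0.13706533  0.        ]
t 9.8 pos [ 0.5045 -0.1392  0.1723] yawY -1.6 shift [ 2.3 -3.5 -0.6] turn -0.1 op 0.648 F [0.2 0.3 0.4] down -1.0
```

```bash
python3 -m pendant '0 -3.5 -1.5 0 .65; 30 -3.5 -1.5 0 .65; 60 -3.5 -1.5 0 .65; 88 -3.5 -1.5 0 .65; 102 -3.5 -1.5 0 .65'; python3 -m pendant '8 0 0 0 .65; 16 0 0 0 .65; 24 0 0 0 .65; 30 0 0 0 .65';  python3 -m pendant '0 0 0 0 0; 0 0 0 0 0; 0 0 0 0 0; 0 0 0 0 0; 0 0 0 0 0';  python3 -m pendant '0 0 0 0 0; 0 0 0 0 0; 0 0 0 0 0'
```

```text
clock: 10.22
ee_pos: [0.4995, -0.1347, 0.0678]
eef_rot: [-0.505, -0.496, 0.506, -0.492]
contact_force: [-0.9, -0.6, -1.1]
opening: 0.649
clock: 10.55
ee_pos: [0.5019, -0.1371, 0.0407]
eef_rot: [0.507, 0.493, -0.506, 0.494]
contact_force: [-0.4, 1.0, 0.4]
opening: 0.652
clock: 10.97
ee_pos: [0.5017, -0.1376, 0.0412]
eef_rot: [0.507, 0.493, -0.506, 0.494]
contact_force: [-0.7, 0.0, 1.2]
opening: 0.437
clock: 11.22
ee_pos: [0.5017, -0.1376, 0.0412]
eef_rot: [0.507, 0.493, -0.506, 0.494]
contact_force: [-1.3, -0.5, 4.0]
opening: 0.436
```

```bash
python3 -m pendant '-10 0 0 0 0; -30 0 0 0 0; -55 0 0 0 0; -80 0 0 0 0; -105 0 0 0 0'; python3 -m pendant '-15 0 0 0 0; -15 0 0 0 0; -15 0 0 0 0'
python3 - <<'E'
from h import *
plan((.618,.099,.16),-9.4)
cv2.imwrite("pics/e3.png",grab_frame("wrist"))
E
```

```text
clock: 11.63
ee_pos: [0.5009, -0.1373, 0.147]
eef_rot: [-0.506, -0.494, 0.507, -0.493]
contact_force: [0.3, -0.9, -1.3]
opening: 0.439
clock: 11.88
ee_pos: [0.5014, -0.1375, 0.1611]
eef_rot: [0.507, 0.493, -0.506, 0.494]
contact_force: [0.3, -0.0, -2.1]
opening: 0.439
t 11.88 pos [ 0.5014 -0.1375  0.1611] yawY -1.5 shift [   1.1  110.3 -239.5] turn 7.9 op 0.439 F [ 0.3 -0.  -2.1] down -1.0
```

View pics/e3.png

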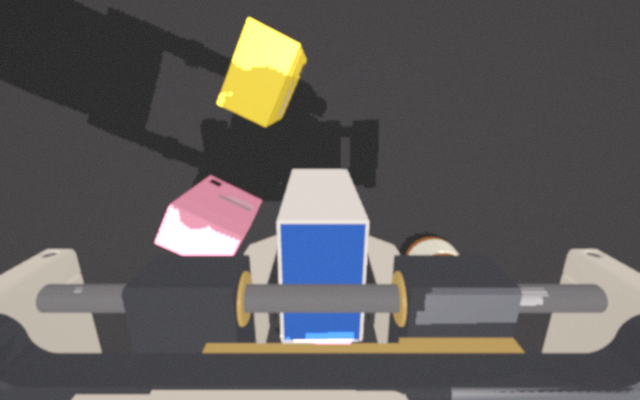

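```bash
python3 -c "
from h import *
p=read_state()['ee_pos']
a,b=ray('wrist',278,222,.2195),ray('wrist',367,222,.2195); print(a,b,(a+b)/2-p, 'want 0,.032', np.linalg.norm(a-b))"
python3 -m pendant '0 16 -34 1.5 0; 0 32 -68 3 0; 0 48 -102 4.5 0; 0 64 -136 6 0; 0 80 -170 7.8 0'; python3 -c "
from h import *
plan((.618,.099,.16),-9.4)"
```

```text
[ 0.48340329 -0.10605519  0.2195    ] [ 0.52147695 -0.10702679  0.2195    ] [0.00169288 0.03068505 0.05953752] want 0,.032 0.03808604953595015
clock: 12.35
ee_pos: [0.5852, 0.032, 0.1586]
eef_rot: [-0.538, -0.458, 0.54, -0.456]
contact_force: [1.0, -0.4, -0.8]
opening: 0.439
t 12.35 pos [0.5852 0.032  0.1586] yawY -9.39 shift [ -1.5  21.4 -71.4] turn 0.0 op 0.439 F [ 1.  -0.4 -0.8] down -1.0
```

```bash
python3 -m pendant '0 10 -33 0 0; 0 18 -60 0 0; 0 21 -71 0 0; 0 21 -71 0 0; 0 21 -71 0 0'; python3 -c "
from h import *
plan((.618,.099,.055),-9.4)
cv2.imwrite('pics/e4.png',cv2.resize(np.hstack([grab_frame('wrist')[:,80:560],grab_frame('scene')[130:330,310:510].repeat(2,0).repeat(2,1)]),(800,364)))"
```

```text
clock: 12.77
ee_pos: [0.617, 0.0969, 0.1589]
eef_rot: [-0.538, -0.459, 0.54, -0.458]
contact_force: [-0.1, 0.4, -1.0]
opening: 0.44
t 12.77 pos [0.617  0.0969 0.1589] yawY -9.24 shift [103.9   1.   -2.4] turn 0.2 op 0.44 F [-0.1  0.4 -1. ] down -1.0
```

View pics/e4.png

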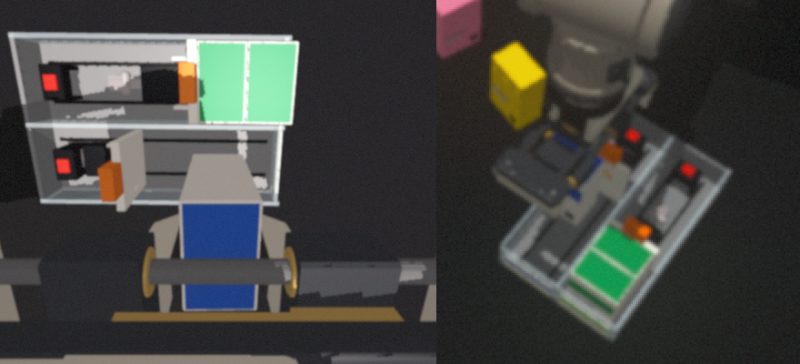

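```bash
python3 -m pendant '10 1 -2 0 0; 30 1 -2 0 0; 50 1 -2 0 0; 70 1 -2 0 0; 88 1 -2 0 0'; python3 -m pendant '5 0 0 0 0; 10 0 0 0 0; 14 0 0 0 0; 16 0 0 0 0; 16 0 0 0 0'; python3 -c "
from h import *
plan((.618,.099,.053),-9.4)"
```

```text
clock: 13.28
ee_pos: [0.6186, 0.0976, 0.071]
eef_rot: [-0.539, -0.458, 0.54, -0.457]
contact_force: [0.3, 0.4, -2.3]
opening: 0.439
clock: 13.7
ee_pos: [0.6196, 0.0987, 0.0571]
eef_rot: [0.539, 0.458, -0.539, 0.458]
contact_force: [-0.1, 0.1, -0.9]
opening: 0.438
t 13.7 pos [0.6196 0.0987 0.0571] yawY -9.31 shift [ 4.1 -1.6 -0. ] turn 0.1 op 0.438 F [-0.1  0.1 -0.9] down -1.0
```

```bash
python3 -m pendant '1 0 0 0 0; 2.5 0 0 0 0; 4 0 0 0 0; 4 0 0 0 0; 4 0 0 0 0'; python3 -c "
from h import *
plan((.618,.099,.053),-9.4)"
```

```text
clock: 14.12
ee_pos: [0.6194, 0.099, 0.0532]
eef_rot: [0.539, 0.458, -0.539, 0.458]
contact_force: [-1.0, 0.9, 2.2]
opening: 0.435
t 14.12 pos [0.6194 0.099  0.0532] yawY -9.29 shift [ 0.2 -1.4  0.2] turn 0.1 op 0.435 F [-1.   0.9  2.2] down -1.0
```

The vertical force changed sign, so the carton is on the floor. Releasing and withdrawing.

```bash
python3 -m pendant '0 0 0 0 .55; 0 0 0 0 .6; 0 0 0 0 .7; 0 0 0 0 .75; 0 0 0 0 .75'; python3 -m pendant '-5 0 0 0 .75; -25 0 0 0 .75; -60 0 0 0 .75; -100 0 0 0 .75; -140 0 0 0 .75';  python3 -m pendant '-20 -40 0 0 .75; -20 -80 0 0 .75; -20 -120 0 0 .75; -20 -120 0 0 .75; -20 -120 0 0 .75'
python3 - <<'E'
from h import *
plan((.618,.099,.053),-9.4)
w=grab_frame("wrist")
cv2.imwrite("pics/f1.png",w);t=grab_frame("top")
o=np.zeros((600,800,3),np.uint8);o[:400,:640]=w;o[400:600,:400]=cv2.resize(t[130:280,150:450],(400,200));s=grab_frame("scene");o[400:600,405:705]=s[120:320,210:510]
cv2.imwrite("pics/f2.png",o)
ex=np.array([-.9866,.163,0]);ey=np.array([-.163,-.9866,0]);c=np.array([.618,.099,.112])
print([proj("wrist",c+a*ex+b*ey).round(0)[0] for a,b in((-.02,-.032),(.02,-.032),(.02,.032),(-.02,.032))])
E
```

```text
clock: 14.53
ee_pos: [0.6193, 0.0988, 0.0527]
eef_rot: [0.539, 0.458, -0.539, 0.458]
contact_force: [-0.0, -0.5, -0.2]
opening: 0.731
clock: 14.95
ee_pos: [0.6187, 0.0988, 0.1943]
eef_rot: [-0.539, -0.458, 0.539, -0.458]
contact_force: [1.9, -0.4, 0.3]
opening: 0.753
clock: 15.37
ee_pos: [0.4991, 0.1186, 0.2137]
eef_rot: [0.539, 0.458, -0.538, 0.458]
contact_force: [0.8, -1.1, 1.0]
opening: 0.748
t 15.37 pos [0.4991 0.1186 0.2137] yawY -9.23 shift [160.7 120.4   0.4] turn 0.2 op 0.748 F [ 0.8 -1.1  1. ] down -1.0
[array([471., 154.]), array([427., 154.]), array([421., 220.]), array([462., 220.])]
```

The viewer limit is used up, so I'll check the final state by colour segmentation of the same frames.

```bash
python3 - <<'E'
from h import *
w=cv2.imread("pics/f1.png");h=cv2.cvtColor(w,cv2.COLOR_BGR2HSV)
def segs(lo,hi,roi=(0,235)):
    m=cv2.inRange(h,lo,hi);m[roi[1]:]=0
    n,_,st,ce=cv2.connectedComponentsWithStats(m)
    return [(st[i].tolist(),ce[i].round(1).tolist(),m) for i in range(1,n) if st[i][4]>60]
m=None
for nm,lo,hi in(("blue",(100,120,50),(130,255,255)),("orange",(6,150,100),(20,255,255)),("green",(55,100,50),(90,255,255))):
    for s,c,m in segs(lo,hi): print(nm,s,c)
    if nm=="blue":
        pts=cv2.findNonZero(m);r=cv2.minAreaRect(pts);b=cv2.boxPoints(r)
        q=np.array([ray("wrist",*p,.112) for p in b]); c=q.mean(0); print("box",q.round(4).tolist())
        ex=np.array([-.9866,.163,0]);ey=np.array([-.163,-.9866,0]);d=c-[.618,.099,.112];print("centre",c,"dx,dy in tray mm",d@ex*1e3,d@ey*1e3)
t=np.array([.6712,.0902,.117])+.15*np.array([-.9866,.163,0]);print("tab expected",proj("wrist",t))
a=cv2.imread("pics/top0.png").astype(int);b=grab_frame("top").astype(int)
d=abs(a-b).max(2)>60;d=d[:,275:].astype(np.uint8);n,_,st,_=cv2.connectedComponentsWithStats(d);print("top changes right of tray",[s.tolist() for s in st[1:] if s[4]>15])
print(read_state()["clock"])
E
```

```text
blue [414, 151, 11, 59, 326] [419.0, 178.6]
blue [429, 158, 44, 60, 2138] [449.6, 186.7]
box [[0.5839, 0.0787, 0.112], [0.5963, 0.1381, 0.112], [0.6437, 0.1235, 0.112], [0.6343, 0.0628, 0.112]]
centre [0.61454444 0.1007771  0.112     ] dx,dy in tray mm 3.6989214742394583 -1.1900292729218533
orange [409, 79, 21, 33, 574] [418.9, 94.8]
orange [339, 160, 17, 42, 523] [346.4, 182.1]
green [433, 61, 46, 68, 2282] [457.0, 93.8]
green [476, 61, 49, 68, 2537] [499.3, 94.6]
tab expected [[343.2721791  189.40716976]]
top changes right of tray [[70, 224, 37, 24, 852]]
15.5667
```

```bash
python3 -c "
from bench import *
print(finish_job())"
```

```text
the job is handed in; nothing more can be done
None
```

I handed the job in at 15.6 s. The empty lane's paddle is locked back at its stop, and the blue-banded carton stands upright in front of it with a broad face to the front.

- **Paddle:** I gripped the tab and drew it 150 mm to the hard stop. After release it stayed there; my last image put the tab within a few pixels of where the stop should be.
- **Carton:** I set it down under force feedback, about 60 mm behind the lip, and released it once the floor took its weight. Its blue top was found within about 5 pixels (a few millimetres) of the planned spot.
- **Other items:** Comparing overhead images from before and after, the only change to the right of the tray is the missing blue carton. I found both green cartons in the last image but didn't measure their positions against the start.
- **What disagreed:** My first grip closed on nothing. Judging by the images, the real fingertips sit about 30–40 mm higher than the reported tool point says. I allowed for that, and the next grips closed at the expected 12 mm and 40 mm.
- **Not seen:** I used all 12 picture views before the end, so the final state was checked only by colour measurements, not by eye. One fit merged the carton's top with its front band and came out 4 mm off, so I went by the top alone.

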